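# Lay out a graded row of glass bars

### The arm

A 7-joint arm with a two-finger parallel gripper is mounted at the origin on the work surface. World frame = base frame: x ahead of the robot, y to its left, z up, the work surface at z = 0. Lengths are in mm, angles in rad, forces in N, time in s.
With the tool pointing down it reaches from about 400 to 850 mm from the base axis. Payload 10.4 kg.
Tool frame: the origin (TCP) lies between the finger pads; the fingertips stand 19 mm ahead of it and the grasp point (between the pads) is the TCP; z points along the fingers, y is the line along which they close (so a half turn about z gives the same grasp; the last joint's range is limited). The gripper opens to 85 mm and grips with 20 to 120 N. Pads are 22 mm wide; open, the fingers measure 114 mm over their backs; the gripper's body (76 mm by 85 mm) begins 54 mm behind the grasp point. The pads swing forward as they close: fully open they stand 13 mm farther back than shut.
Start: joints at [-1.353, 0.332, -0.065, 1.46, 0.022, 1.35, -0.088], TCP at [149.035, 606.991, 250.338] pointing down, gripper open.
Joint ranges: [-2.6, 2.6], [-0.5, 2.12], [-1.47, 1.34], [0.16, 2.42], [-1.27, 4.41], [0.06, 2.06], [-2.6, 2.6]. Speed limits (rad/s): [2.22, 2.22, 2.79, 2.79, 3.14, 3.14, 3.14].

### API

Orientations are given as a rotation vector (axis times angle).
In Python, from workcell import arm gives the robot as it stands.
- The arm moves only by the tool move_arm, never from a script. Its argument "deltas" is a list of rows, each an object with "dp": the shift along the world's x, y, z in m, a list of three; "spin": the turn about the world's z in rad; "claw": the finger opening in m, from 0 to 0.0854. In form: [{"dp": [dx, dy, dz], "spin": spin, "claw": claw}, ...]. A call has 1 to 20 rows; each row is the pose to reach, as a shift and turn from the pose commanded when the call began; what a row does not reach only later rows make up. A row lasts 1/12 s, in which the tool goes at most 41.7 mm and 7.16 degrees, less where a joint would pass 70% of its speed; a pose out of reach is approached as far as the arm can. A call with a gripper value outside its range is refused whole. The fingers move at their own pace and stop on an object; "squeeze" is the grip in N (left out, the last holds). Time passes only in rows, so rows that repeat a pose let the fingers close. It gives the time, the measured TCP pose, the force, the opening and the grip force at its end, in the units of the state.
- arm.get_state(): the state, without advancing time (a new reading comes with each control period).
- arm.capture(name): name is "scene" or "top" or "wrist"; returns a dict with "pixels" (384x512x3 uint8, blue, green, red), "camera_matrix" (3x3 intrinsics, pixels), "view" (4x4, takes a point from world to camera coordinates). Camera axes: x right, y up, looking along -z (the intrinsics and any distortion apply to the point x, -y, -z); pixel columns grow to the right and rows downward; lengths in mm; the calibration is good to about 2 mm. A picture is of the moment at which its call begins. There is no depth.
- arm.finish_job(): hands the job in; it is judged then, once.
The state is a dict: "t": time; "qpos": joint angles; "joint_velocities": joint speeds; "tau": joint torques, N m; "tcp_pos": TCP position; "eef_rot": TCP orientation; "ft_force": force on the tool from outside, world axes, zero at the start; "torque": the same for the moment, N m; "gripper_width": opening from 0.0 (shut) to 1.0 (fully open); "grasp_force": force on a finger pad.
Only numpy, scipy, OpenCV 4.12 (cv2) and the standard library are available. Lean on these libraries where they do the work, as an engineer would, in place of code of your own. Each camera call takes 0.05 s, during which the arm holds its last target. There are 200 camera calls.

### The job

Lay the four blue glass bars on the white base sheet in order of length, one on each black line, with the longest next to the round nugget and the shortest next to the square chip. Each bar lies flat along its line with its middle on the long centre line. Set the bars down without dropping them, and do not shift or tip the small white crucible.

Things in the scene. Friction and masses are not known exactly. Their poses are not given: they have to be found in the camera images.
- bar_106_center (a point): centre (half-way up) of a fused blue glass bar 106 mm long, 24 mm wide, 16 mm high, lying flat on the table; x along its length, y across its width, z up. All four bars are of the same glass, with a paler layer round the middle; only the length differs. Loose, 34 to 135 g
- bar_84_center (a point): centre (half-way up) of a fused blue glass bar 84 mm long, 24 mm wide, 16 mm high, lying flat on the table; x along its length, y across its width, z up. All four bars are of the same glass, with a paler layer round the middle; only the length differs. Loose, 34 to 135 g
- bar_62_center (a point): centre (half-way up) of a fused blue glass bar 62 mm long, 24 mm wide, 16 mm high, lying flat on the table; x along its length, y across its width, z up. All four bars are of the same glass, with a paler layer round the middle; only the length differs. Loose, 34 to 135 g
- bar_40_center (a point): centre (half-way up) of a fused blue glass bar 40 mm long, 24 mm wide, 16 mm high, lying flat on the table; x along its length, y across its width, z up. All four bars are of the same glass, with a paler layer round the middle; only the length differs. Loose, 34 to 135 g
- line_a: one of the four thin black lines drawn side by side, 70 mm apart, across a fixed white glass base sheet (420 x 150 mm, its top 6 mm above the table). Origin on the sheet's top at the middle of the line, where the sheet's one long centre line crosses it; x along the line (134 mm long, 4 mm broad), y along the row from line_a to line_d, z up. An end line of the row
- line_b: one of the four thin black lines drawn side by side, 70 mm apart, across a fixed white glass base sheet (420 x 150 mm, its top 6 mm above the table). Origin on the sheet's top at the middle of the line, where the sheet's one long centre line crosses it; x along the line (134 mm long, 4 mm broad), y along the row from line_a to line_d, z up. An inner line of the row
- line_c: one of the four thin black lines drawn side by side, 70 mm apart, across a fixed white glass base sheet (420 x 150 mm, its top 6 mm above the table). Origin on the sheet's top at the middle of the line, where the sheet's one long centre line crosses it; x along the line (134 mm long, 4 mm broad), y along the row from line_a to line_d, z up. An inner line of the row
- line_d: one of the four thin black lines drawn side by side, 70 mm apart, across a fixed white glass base sheet (420 x 150 mm, its top 6 mm above the table). Origin on the sheet's top at the middle of the line, where the sheet's one long centre line crosses it; x along the line (134 mm long, 4 mm broad), y along the row from line_a to line_d, z up. An end line of the row
- nugget: round blue glass nugget, 40 mm across and 8 mm high, fixed on the sheet on the centre line at one end of the row, 79 mm past the end line (nearest line_a or line_d; it changes from start to start). A fixed square blue chip, 34 mm wide and 6 mm high, sits likewise at the other end. Origin under its centre, on the sheet's top
- crucible_center (a point): centre (half-way up) of a small open, empty white ceramic crucible (cup), 40 mm across the rim, 30 mm high, standing loose among the bars; z up. To be left alone
Not all that is in view belongs to the job. What is shaped like the part that bears bar_84_center but red or turquoise is not meant.

How it is judged:
By the outcome, as a careful person would: the job done as asked, in the order asked, and still so for the second after the job is handed in, with the robot touching nothing.
It also fails if it takes over 109 s, if anything falls off the work surface, if the arm or the gripper's body presses on something with over 40 N, if the wrist force passes 120 N, or if a joint passes its speed limit or range.

## Working session

There is one attempt and no reset: what is moved stays moved. The work goes in short steps, Python scripts to look and compute and a tool call to move; the robot and the scene stay as the last step left them, time stands still between calls to the robot, and variables do not carry over. Pictures are saved under pics/ and viewed, at most 14 in all, crops included, and the job is handed in when it is done.

Besides the shell and the picture viewer there is one more tool, called after "Call:" in YAML: its name, and indented under it one key for each argument. move_arm: Moves the arm, as the interface text tells. Its arguments: {"type":"object","properties":{"deltas":{"type":"array","items":{"type":"object","properties":{"dp":{"type":"array","items":{"type":"number"}},"spin":{"type":"number"},"claw":{"type":"number"}}}},"squeeze":{"type":"number"}},"required":["deltas"]}

```bash
ls; mkdir -p pics
python3 - <<'E'
from workcell import arm
import cv2,pickle
for n in ["scene","top"]:
    c=arm.capture(n); cv2.imwrite(f"pics/{n}0.png",c["pixels"]); pickle.dump(c,open(f"{n}0.pkl","wb"))
    print(n,c["camera_matrix"],c["view"],[k for k in c])
print(arm.get_state())
E
```

```text
pics
scene [[346.77763086   0.         257.45577831]
 [  0.         346.77763086 187.23041272]
 [  0.           0.           1.        ]] [[-4.79057017e-01  8.77559543e-01  1.98399383e-02  3.02712025e+02]
 [-5.26001832e-01 -3.05090810e-01  7.93877617e-01  1.77202270e+02]
 [ 7.02727861e-01  3.69876800e-01  6.07753820e-01 -1.30564691e+03]
 [ 0.00000000e+00  0.00000000e+00  0.00000000e+00  1.00000000e+00]] ['pixels', 'camera_matrix', 'view']
top [[383.55019315   0.         253.35818913]
 [  0.         383.55019315 190.60505952]
 [  0.           0.           1.        ]] [[ 2.59815923e-02 -9.99623195e-01  8.85577671e-03 -8.58877854e+01]
 [ 9.97397360e-01  2.65177179e-02  6.70471173e-02 -4.70980805e+02]
 [-6.72566886e-02  7.09073744e-03  9.97710509e-01 -1.05029388e+03]
 [ 0.00000000e+00  0.00000000e+00  0.00000000e+00  1.00000000e+00]] ['pixels', 'camera_matrix', 'view']
{'t': 0.1, 'qpos': array([-1.3526374 ,  0.33282404, -0.06469893,  1.46082674,  0.0216289 ,
        1.34990014, -0.08851006]), 'joint_velocities': array([-0.00081932, -0.00130881, -0.0010145 , -0.00217885, -0.00110707,
        0.00037775, -0.00144668]), 'tau': array([ 1.00533485e-03, -6.26739979e+01,  4.87744063e-02, -3.92431462e+01,
        1.62794720e-02,  7.03473095e-03,  1.54024326e-05]), 'tcp_pos': array([148.96435803, 606.68098222, 249.60049111]), 'eef_rot': array([-3.77240698e-01, -3.11879212e+00,  1.97939254e-03]), 'ft_force': array([-0.85439365, -0.32119596,  0.55609275]), 'torque': array([ 0.0081569 , -0.01934327, -0.01621677]), 'grasp_force': 0.0, 'gripper_width': 1.0007072650490982}
```

View pics/top0.png

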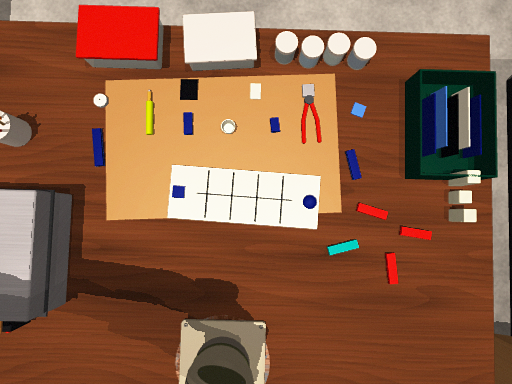

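View pics/scene0.png

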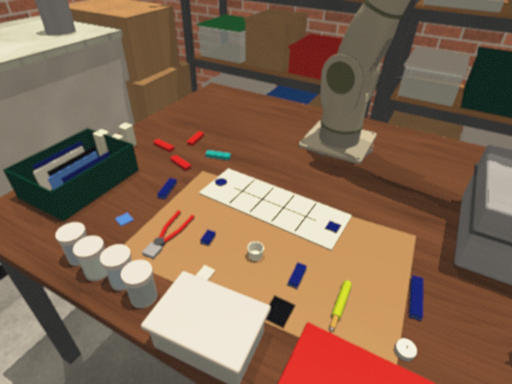

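The top view shows four dark-blue bars, at (98,147), (353,164), (188,123) and (275,125). By length they look like the 106, 84, 62 and 40 mm bars. The nugget is at (310,202), the chip at (179,192) and the crucible at (228,127). Possible lookalikes: red bars (372,211), (416,232), (392,268), turquoise bar (343,247), light-blue square (359,110), black square (189,90), and blue sheets in the rack (440,120). None of those is a dark-blue bar.

```bash
cat > h.py <<'E'
import numpy as np, cv2
def ray(c,uv,z):
    "pixels -> world xy on plane z"
    uv=np.atleast_2d(np.float64(uv)); K=c["camera_matrix"]; V=np.array(c["view"])
    d=np.c_[(uv-K[:2,2])/K[0,0],np.ones(len(uv))]*[1,-1,-1]
    R,t=V[:3,:3],V[:3,3]; o=-R.T@t; d=d@R
    return o[:2]+d[:,:2]*((z-o[2])/d[:,2])[:,None]
def blue(im):
    h=cv2.cvtColor(im,cv2.COLOR_BGR2HSV)
    return cv2.inRange(h,(108,120,25),(135,255,255))
def blobs(c,z,mask=None,amin=60):
    m=blue(c["pixels"]) if mask is None else mask
    out=[]
    for k in cv2.findContours(m,cv2.RETR_EXTERNAL,cv2.CHAIN_APPROX_NONE)[0]:
        if cv2.contourArea(k)<amin: continue
        M=cv2.moments(k); u=(M["m10"]/M["m00"],M["m01"]/M["m00"])
        w=ray(c,k[:,0],z).astype(np.float32); (r0,r1,a)=cv2.minAreaRect(w)
        b=cv2.boxPoints((r0,r1,a)); e=max((b[1]-b[0],b[2]-b[1]),key=np.linalg.norm)
        ang=np.degrees(np.arctan2(e[1],e[0]))%180
        out.append((np.round(u,1),np.round(r0,1),np.round(sorted(r1),1),round(float(ang),1)))
    return out
E
python3 - <<'E'
from h import *
import pickle
c=pickle.load(open("top0.pkl","rb")); im=c["pixels"]
for b in blobs(c,8): print(*b)
h=cv2.cvtColor(im,cv2.COLOR_BGR2HSV)
w=cv2.inRange(h,(0,0,170),(180,50,255))
print("sheet"); w=cv2.morphologyEx(w,cv2.MORPH_CLOSE,np.ones((5,5)))
for b in blobs(c,6,w,400): print(*b)
x=im[65:265,80:400]; cv2.imwrite("pics/crop0.png",cv2.resize(x,None,fx=2.5,fy=2.5,interpolation=cv2.INTER_CUBIC))
E
```

```text
[309.1 201.5] [ 447.2 -230.1] [33.7 36.5] 1.0
[178.  191.4] [465.5 137.1] [30.8 33.4] 91.5
[352.9 164.1] [ 556.3 -352.2] [27.4 83.8] 15.2
[ 97.9 146.8] [585.9 367. ] [ 28.6 107.2] 7.5
[274.4 124.5] [ 663.3 -128.2] [23.8 42. ] 7.5
[187.6 123.4] [660.5 116.4] [22.6 63.3] 2.2
[474.9 128. ] [ 676.5 -691.5] [ 51.3 184.2] 179.2
[434.1 122.3] [ 688.  -584.4] [ 71.8 201.8] 179.8
sheet
[ 16.2 231.7] [335.7 584.3] [ 97.7 244.9] 0.1
[243.9 196.4] [457.1 -47.7] [149.2 419.1] 87.1
[500.6 189.1] [ 505.7 -768.5] [ 42.6 210.6] 178.9
[300.1  22.3] [937.  -87.9] [ 184.4 1453.9] 91.8
```

View pics/crop0.png

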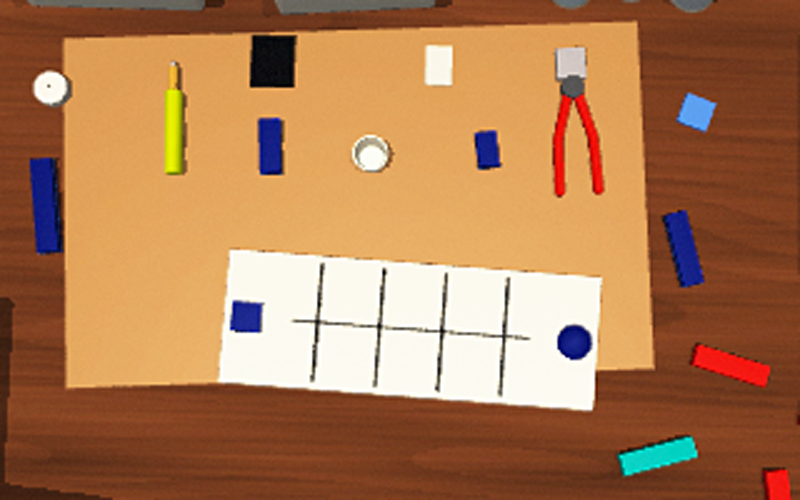

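Run:
```python
from h import *
import pickle
from workcell import arm
w=arm.capture("wrist"); pickle.dump(w,open("w0.pkl","wb")); print(w["camera_matrix"],np.round(w["view"],3))
t=pickle.load(open("top0.pkl","rb"))["pixels"]; s=pickle.load(open("scene0.pkl","rb"))["pixels"]
f=lambda x:cv2.resize(x,(400,300),interpolation=cv2.INTER_CUBIC)
cv2.imwrite("pics/box.png",np.vstack([np.hstack([f(t[180:340,0:130]),f(s[130:310,412:512])]),np.hstack([f(w["pixels"]),f(s)])]))
```

```text
[[305.97694516   0.         255.99937312]
 [  0.         305.97694516 189.03801813]
 [  0.           0.           1.        ]] [[ 2.38000e-01  9.71000e-01 -2.00000e-03 -6.23435e+02]
 [-9.30000e-01  2.28000e-01 -2.87000e-01  3.69950e+01]
 [-2.78000e-01  7.00000e-02  9.58000e-01 -3.78958e+02]
 [ 0.00000e+00  0.00000e+00  0.00000e+00  1.00000e+00]]
```

View pics/box.png

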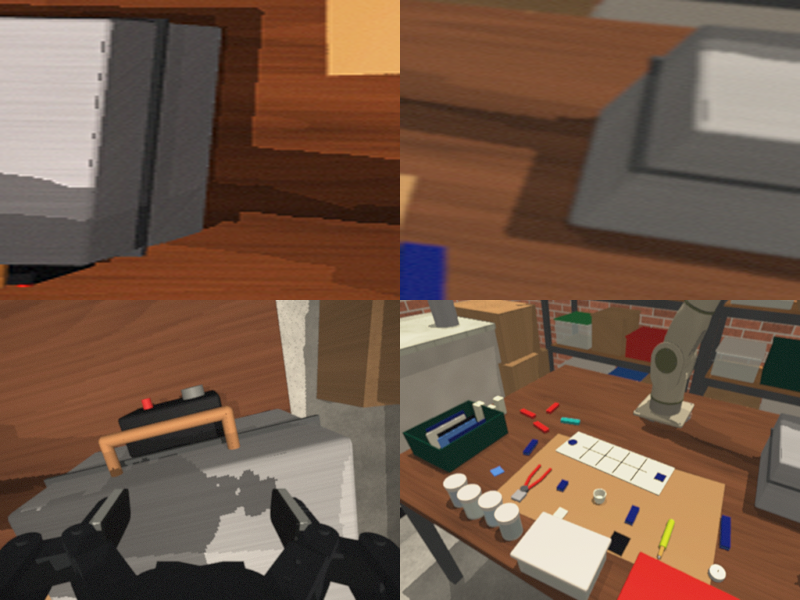

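Top view: the sheet lines, nugget (right) and chip (left) are clear. The wrist view shows the gripper hovering over the grey kiln, so I lift first and then go above the 106 bar.

Call:
move_arm:
  deltas:
    - {"dp": [0, 0, 0.13]}
    - {"dp": [0, 0, 0.13]}
    - {"dp": [0, 0, 0.13]}
    - {"dp": [0, 0, 0.13]}
    - {"dp": [0.437, -0.24, 0.13], "spin": 0.372}
    - {"dp": [0.437, -0.24, 0.13], "spin": 0.372}
    - {"dp": [0.437, -0.24, 0.13], "spin": 0.372}
    - {"dp": [0.437, -0.24, 0.13], "spin": 0.372}
    - {"dp": [0.437, -0.24, 0.13], "spin": 0.372}
    - {"dp": [0.437, -0.24, 0.13], "spin": 0.372}
    - {"dp": [0.437, -0.24, 0.13], "spin": 0.372}
    - {"dp": [0.437, -0.24, 0.13], "spin": 0.372}
    - {"dp": [0.437, -0.24, 0.13], "spin": 0.372}
    - {"dp": [0.437, -0.24, 0.13], "spin": 0.372}
    - {"dp": [0.437, -0.24, 0.13], "spin": 0.372}
    - {"dp": [0.437, -0.24, -0.08], "spin": 0.372}
    - {"dp": [0.437, -0.24, -0.08], "spin": 0.372}
    - {"dp": [0.437, -0.24, -0.08], "spin": 0.372}
    - {"dp": [0.437, -0.24, -0.08], "spin": 0.372}
    - {"dp": [0.437, -0.24, -0.08], "spin": 0.372}

```text
invalid input at $.deltas[0]: expected keys dp, spin, claw
```

Call:
move_arm:
  deltas:
    - {"dp": [0, 0, 0.13], "spin": 0, "claw": 0.055}
    - {"dp": [0, 0, 0.13], "spin": 0, "claw": 0.055}
    - {"dp": [0, 0, 0.13], "spin": 0, "claw": 0.055}
    - {"dp": [0, 0, 0.13], "spin": 0, "claw": 0.055}
    - {"dp": [0.437, -0.24, 0.13], "spin": 0.372, "claw": 0.055}
    - {"dp": [0.437, -0.24, 0.13], "spin": 0.372, "claw": 0.055}
    - {"dp": [0.437, -0.24, 0.13], "spin": 0.372, "claw": 0.055}
    - {"dp": [0.437, -0.24, 0.13], "spin": 0.372, "claw": 0.055}
    - {"dp": [0.437, -0.24, 0.13], "spin": 0.372, "claw": 0.055}
    - {"dp": [0.437, -0.24, 0.13], "spin": 0.372, "claw": 0.055}
    - {"dp": [0.437, -0.24, 0.13], "spin": 0.372, "claw": 0.055}
    - {"dp": [0.437, -0.24, 0.13], "spin": 0.372, "claw": 0.055}
    - {"dp": [0.437, -0.24, 0.13], "spin": 0.372, "claw": 0.055}
    - {"dp": [0.437, -0.24, 0.13], "spin": 0.372, "claw": 0.055}
    - {"dp": [0.437, -0.24, 0.13], "spin": 0.372, "claw": 0.055}
    - {"dp": [0.437, -0.24, -0.08], "spin": 0.372, "claw": 0.055}
    - {"dp": [0.437, -0.24, -0.08], "spin": 0.372, "claw": 0.055}
    - {"dp": [0.437, -0.24, -0.08], "spin": 0.372, "claw": 0.055}
    - {"dp": [0.437, -0.24, -0.08], "spin": 0.372, "claw": 0.055}
    - {"dp": [0.437, -0.24, -0.08], "spin": 0.372, "claw": 0.055}
  squeeze: 40

```text
t: 1.82
tcp_pos: [584.8, 367.2, 174.8]
eef_rot: [0.206, -3.135, -0.0]
ft_force: [-0.5, 0.4, -0.0]
gripper_width: 0.644
grasp_force: 0.0
```

```bash
cat >> h.py <<'E'
def look(name,z=8,cam="wrist"):
    from workcell import arm
    c=arm.capture(cam); cv2.imwrite(f"pics/{name}.png",c["pixels"])
    for b in blobs(c,z,None,200 if cam=="wrist" else 60): print(*b)
    s=arm.get_state(); print(np.round(s["tcp_pos"],1),np.round(s["eef_rot"],3),s["t"]); return c
E
python3 -c "
from h import *; look('w1')"
```

```text
[  9.5 216.8] [659.7 126. ] [23.3 67.1] 174.0
[255.9 172.9] [585.4 366.4] [ 23.7 106.6] 7.9
[11.9 13.1] [470.7 143.4] [20.1 22. ] 177.6
[583.2 363.5 165. ] [ 0.202 -3.125  0.012] 1.8667
```

View pics/w1.png

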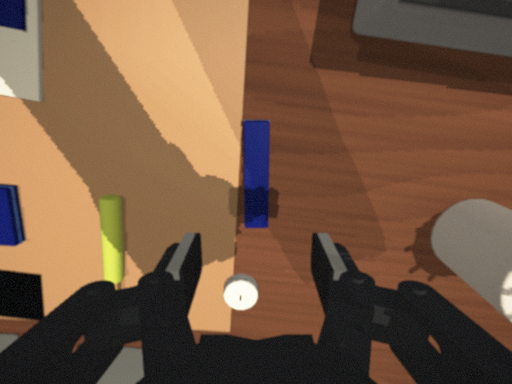

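Wrist view: the 106 bar is centred at (256,173), lying between the fingers. World position is (585.4, 366.4) at 7.9°, matching the top view. I'll descend gently, grip and lift.

Call:
move_arm:
  deltas:
    - {"dp": [-0.001, -0.001, -0.03], "spin": 0, "claw": 0.055}
    - {"dp": [-0.001, -0.001, -0.065], "spin": 0, "claw": 0.055}
    - {"dp": [-0.001, -0.001, -0.1], "spin": 0, "claw": 0.055}
    - {"dp": [-0.001, -0.001, -0.125], "spin": 0, "claw": 0.055}
    - {"dp": [-0.001, -0.001, -0.138], "spin": 0, "claw": 0.055}
    - {"dp": [-0.001, -0.001, -0.144], "spin": 0, "claw": 0.055}
    - {"dp": [-0.001, -0.001, -0.147], "spin": 0, "claw": 0.055}
    - {"dp": [-0.001, -0.001, -0.148], "spin": 0, "claw": 0.055}
    - {"dp": [-0.001, -0.001, -0.148], "spin": 0, "claw": 0.01}
    - {"dp": [-0.001, -0.001, -0.148], "spin": 0, "claw": 0.01}
    - {"dp": [-0.001, -0.001, -0.148], "spin": 0, "claw": 0.01}
    - {"dp": [-0.001, -0.001, -0.148], "spin": 0, "claw": 0.01}
    - {"dp": [-0.001, -0.001, -0.148], "spin": 0, "claw": 0.01}
    - {"dp": [-0.001, -0.001, -0.148], "spin": 0, "claw": 0.01}
  squeeze: 40

```text
t: 3.03
tcp_pos: [584.5, 367.3, 30.6]
eef_rot: [-0.206, 3.133, 0.002]
ft_force: [-1.3, -0.8, 6.2]
gripper_width: 0.262
grasp_force: 39.4
```

```bash
python3 -c "
from workcell import arm
s=arm.get_state();print(s['t'],s['tcp_pos'],s['ft_force'],s['joint_velocities'].round(3))
from h import *
look('w2')
s=arm.get_state();print(s['t'],s['tcp_pos'],s['ft_force'])"
```

```text
3.0333 [584.53127471 367.26554256  30.63171239] [-1.28383999 -0.7957443   6.20261985] [-0.001  0.001 -0.001  0.001  0.002 -0.001 -0.001]
[255.9 233.9] [586.6 366.9] [ 25.  111.5] 7.4
[584.5 367.3  30.6] [-2.060e-01  3.133e+00  2.000e-03] 3.0833
3.0833 [584.54154568 367.25653304  30.64859603] [-1.79418229 -0.67814577  6.63810771]
```

View pics/w2.png

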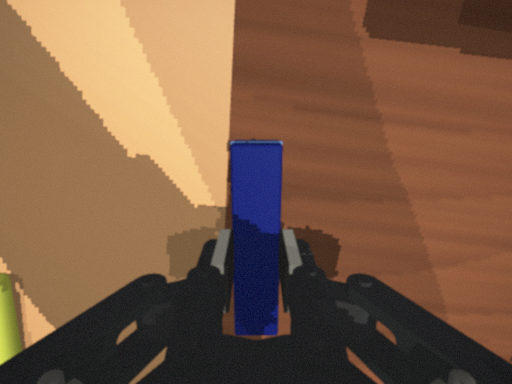

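Wrist view: the bar is gripped between the pads at around (256,235). Measured z is 30.6, higher than intended, so I'll reopen a little and check whether I'm touching the table.

Call:
move_arm:
  deltas:
    - {"dp": [0, 0, 0], "spin": 0, "claw": 0.045}
    - {"dp": [0, 0, 0], "spin": 0, "claw": 0.045}
    - {"dp": [0, 0, 0], "spin": 0, "claw": 0.045}
    - {"dp": [0, 0, 0], "spin": 0, "claw": 0.045}

```text
t: 3.42
tcp_pos: [583.7, 366.6, 28.8]
eef_rot: [0.206, -3.135, 0.0]
ft_force: [1.0, 0.7, 0.1]
gripper_width: 0.527
grasp_force: 0.0
```

Call:
move_arm:
  deltas:
    - {"dp": [0.001, 0, -0.003], "spin": 0, "claw": 0.045}
    - {"dp": [0.001, 0, -0.006], "spin": 0, "claw": 0.045}
    - {"dp": [0.001, 0, -0.006], "spin": 0, "claw": 0.045}
    - {"dp": [0.001, 0, -0.006], "spin": 0, "claw": 0.045}

```text
t: 3.75
tcp_pos: [584.5, 366.5, 22.4]
eef_rot: [0.206, -3.134, 0.001]
ft_force: [0.3, -0.1, 0.3]
gripper_width: 0.525
grasp_force: 0.0
```

Call:
move_arm:
  deltas:
    - {"dp": [0, 0, 0], "spin": 0, "claw": 0.01}
    - {"dp": [0, 0, 0], "spin": 0, "claw": 0.01}
    - {"dp": [0, 0, 0], "spin": 0, "claw": 0.01}
    - {"dp": [0, 0, 0], "spin": 0, "claw": 0.01}
    - {"dp": [0, 0, 0], "spin": 0, "claw": 0.01}

```text
t: 4.17
tcp_pos: [584.9, 366.7, 23.1]
eef_rot: [-0.206, 3.135, 0.0]
ft_force: [0.4, -0.4, 1.9]
gripper_width: 0.266
grasp_force: 39.7
```

```bash
cat >> h.py <<'E'
C0=np.array([456.7,-47.2]); U=np.array([.0506,.9987])
def lines(c):
    "dark pixels on z=6, each line's along-row offset (fit), and centre-line x"
    g=cv2.cvtColor(c["pixels"],cv2.COLOR_BGR2HSV)
    ys,xs=np.nonzero((g[...,2]<110)&(g[...,1]<110))
    p=ray(c,np.c_[xs,ys],6); q=p-C0; r=q@U; n=q@[U[1],-U[0]]
    for o in (-105,-35,35,105):
        k=(abs(r-o)<9)&(abs(n)<62)&(abs(n)>9)
        if k.sum()>20:
            f=np.polyfit(n[k],r[k],1); print("line",o,round(f[1],1),"tilt deg",round(np.degrees(np.arctan(f[0])),2),k.sum(),"n range",n[k].min().round(),n[k].max().round())
    k=(abs(n)<8)&(abs(r)<130)&(abs((r+35)%70-35)>8)&(abs(abs(r)-105)>8)
    if k.sum()>20: f=np.polyfit(r[k],n[k],1); print("centre n",np.round(f,3),k.sum())
E
python3 -c "
from h import *;import pickle
lines(pickle.load(open('top0.pkl','rb')))"
```

```text
line -105 -105.0 tilt deg 0.33 38 n range -61.0 60.0
line -35 -35.2 tilt deg 0.02 35 n range -61.0 60.0
line 35 34.9 tilt deg 0.21 35 n range -60.0 58.0
line 105 105.2 tilt deg -0.01 36 n range -60.0 61.0
centre n [ 0.001 -0.168] 42
```

Call:
move_arm:
  deltas:
    - {"dp": [0, 0, 0.03], "spin": 0, "claw": 0.01}
    - {"dp": [0, 0, 0.07], "spin": 0, "claw": 0.01}
    - {"dp": [0, 0, 0.1], "spin": 0, "claw": 0.01}
    - {"dp": [-0.01, -0.04, 0.1], "spin": -0.188, "claw": 0.01}
    - {"dp": [-0.02, -0.08, 0.1], "spin": -0.188, "claw": 0.01}
    - {"dp": [-0.03, -0.12, 0.1], "spin": -0.188, "claw": 0.01}
    - {"dp": [-0.04, -0.16, 0.1], "spin": -0.188, "claw": 0.01}
    - {"dp": [-0.05, -0.2, 0.1], "spin": -0.188, "claw": 0.01}
    - {"dp": [-0.06, -0.24, 0.1], "spin": -0.188, "claw": 0.01}
    - {"dp": [-0.07, -0.28, 0.1], "spin": -0.188, "claw": 0.01}
    - {"dp": [-0.08, -0.32, 0.1], "spin": -0.188, "claw": 0.01}
    - {"dp": [-0.09, -0.36, 0.1], "spin": -0.188, "claw": 0.01}
    - {"dp": [-0.1, -0.4, 0.1], "spin": -0.188, "claw": 0.01}
    - {"dp": [-0.115, -0.44, 0.1], "spin": -0.188, "claw": 0.01}
    - {"dp": [-0.125, -0.48, 0.1], "spin": -0.188, "claw": 0.01}
    - {"dp": [-0.1335, -0.51, 0.1], "spin": -0.188, "claw": 0.01}
    - {"dp": [-0.1335, -0.5185, 0.1], "spin": -0.188, "claw": 0.01}
    - {"dp": [-0.1335, -0.5185, 0.1], "spin": -0.188, "claw": 0.01}
    - {"dp": [-0.1335, -0.5185, 0.1], "spin": -0.188, "claw": 0.01}
    - {"dp": [-0.1335, -0.5185, 0.1], "spin": -0.188, "claw": 0.01}

```text
t: 5.83
tcp_pos: [451.6, -150.4, 122.8]
eef_rot: [-0.086, -3.14, -0.001]
ft_force: [0.3, 0.6, -0.9]
gripper_width: 0.264
grasp_force: 39.6
```

```bash
python3 -c "
from h import *
c=look('w3',106);lines(c);print(ray(c,[[255,230]],6))
for b in blobs(c,10): print(*b)"
```

```text
[ 37.5 300.5] [ 477.8 -268.8] [22.  41.7] 14.8
[157.4 191.1] [ 418.8 -196.4] [21.5 21.6] 170.4
[256.  237.3] [ 452.3 -151.2] [ 25.2 110.2] 177.1
[ 451.7 -150.3  122.8] [-8.60e-02 -3.14e+00 -1.00e-03] 5.8833
line -105 -102.9 tilt deg 2.29 175 n range -62.0 -39.0
line -35 -35.4 tilt deg 0.08 490 n range -62.0 62.0
line 35 34.4 tilt deg 0.09 474 n range -61.0 61.0
line 105 104.2 tilt deg 0.2 204 n range 10.0 62.0
centre n [-0.005 -0.416] 539
[[ 486.24296166 -153.90017025]]
[ 37.5 300.5] [ 546.1 -352.4] [37.2 70.3] 14.8
[157.4 191.1] [ 446.6 -230.3] [36.2 36.5] 170.4
[256.  237.3] [ 503.1 -154.1] [ 42.5 186. ] 177.1
```

View pics/w3.png

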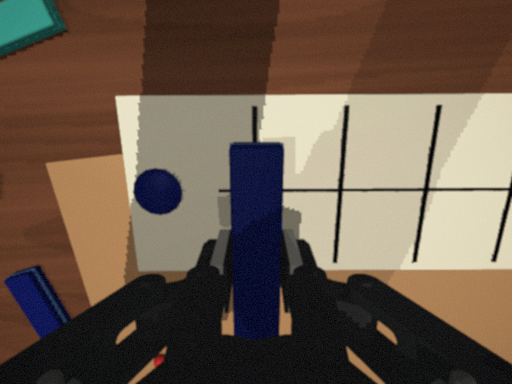

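Wrist view: the bar is in the grip, centred at (256,237) and along the line. The nugget is at (157,191), and the rows of lines agree with the top-view fit. Lowering now.

Call:
move_arm:
  deltas:
    - {"dp": [-0.001, -0.001, -0.03], "spin": 0, "claw": 0.01}
    - {"dp": [-0.001, -0.001, -0.06], "spin": 0, "claw": 0.01}
    - {"dp": [-0.001, -0.001, -0.08], "spin": 0, "claw": 0.01}
    - {"dp": [-0.001, -0.001, -0.088], "spin": 0, "claw": 0.01}
    - {"dp": [-0.001, -0.001, -0.091], "spin": 0, "claw": 0.01}
    - {"dp": [-0.001, -0.001, -0.093], "spin": 0, "claw": 0.01}
    - {"dp": [-0.001, -0.001, -0.0932], "spin": 0, "claw": 0.01}
    - {"dp": [-0.001, -0.001, -0.0932], "spin": 0, "claw": 0.01}
    - {"dp": [-0.001, -0.001, -0.0932], "spin": 0, "claw": 0.01}

```text
t: 6.63
tcp_pos: [451.0, -152.8, 30.7]
eef_rot: [0.089, 3.139, 0.0]
ft_force: [-0.5, 0.0, -0.6]
gripper_width: 0.269
grasp_force: 39.6
```

Call:
move_arm:
  deltas:
    - {"dp": [0, 0.0012, -0.0008], "spin": 0, "claw": 0.01}
    - {"dp": [0, 0.0012, -0.0015], "spin": 0, "claw": 0.01}
    - {"dp": [0, 0.0012, -0.0015], "spin": 0, "claw": 0.01}
    - {"dp": [0, 0.0012, -0.0015], "spin": 0, "claw": 0.01}

```text
t: 6.97
tcp_pos: [450.7, -151.4, 29.0]
eef_rot: [0.089, 3.139, 0.001]
ft_force: [-2.5, 1.0, 8.6]
gripper_width: 0.267
grasp_force: 40.7
```

Contact at z 29, as expected. I'll release, rise and head above the 84 bar.

Call:
move_arm:
  deltas:
    - {"dp": [0, 0, 0], "spin": 0, "claw": 0.03}
    - {"dp": [0, 0, 0], "spin": 0, "claw": 0.045}
    - {"dp": [0, 0, 0], "spin": 0, "claw": 0.045}
    - {"dp": [0, 0, 0.01], "spin": 0, "claw": 0.045}
    - {"dp": [0, 0, 0.03], "spin": 0, "claw": 0.045}
    - {"dp": [0, 0, 0.06], "spin": 0, "claw": 0.045}
    - {"dp": [0, 0, 0.09], "spin": 0, "claw": 0.045}
    - {"dp": [0.018, -0.035, 0.09], "spin": 0.316, "claw": 0.05}
    - {"dp": [0.036, -0.07, 0.09], "spin": 0.316, "claw": 0.05}
    - {"dp": [0.054, -0.105, 0.09], "spin": 0.316, "claw": 0.05}
    - {"dp": [0.072, -0.14, 0.09], "spin": 0.316, "claw": 0.05}
    - {"dp": [0.09, -0.175, 0.09], "spin": 0.316, "claw": 0.05}
    - {"dp": [0.101, -0.193, 0.09], "spin": 0.316, "claw": 0.05}
    - {"dp": [0.1055, -0.2005, 0.09], "spin": 0.316, "claw": 0.05}
    - {"dp": [0.1055, -0.2005, 0.09], "spin": 0.316, "claw": 0.05}
    - {"dp": [0.1055, -0.2005, 0.09], "spin": 0.316, "claw": 0.05}
    - {"dp": [0.1055, -0.2005, 0.09], "spin": 0.316, "claw": 0.05}

```text
t: 8.38
tcp_pos: [555.6, -350.7, 118.4]
eef_rot: [0.408, -3.115, -0.002]
ft_force: [-0.5, 0.4, -0.3]
gripper_width: 0.579
grasp_force: 0.0
```

```bash
python3 -c "
from h import *
c=look('w4');print('top');look('t1',8,'top')"
```

```text
[255.1 190. ] [ 556.4 -351.8] [24.2 86.2] 14.8
[453.4  95.9] [ 447.  -231.2] [37.  37.3] 141.3
[ 555.7 -350.6  118.5] [-4.080e-01  3.115e+00  2.000e-03] 8.4333
top
[309.2 201.5] [ 447.2 -230.1] [33.7 36.5] 1.0
[178.  191.4] [465.5 137.1] [30.8 33.4] 91.5
[281.3 199.6] [ 451.1 -152.4] [ 23.4 105.2] 176.9
[353.4 169.6] [ 538.  -356.9] [27.6 32.2] 15.6
[274.4 124.5] [ 663.3 -128.2] [23.8 42. ] 7.5
[187.6 123.4] [660.5 116.4] [22.6 63.3] 2.2
[474.8 128. ] [ 676.5 -691.5] [ 51.3 184.2] 179.2
[439.7  96.9] [ 756.5 -595.4] [42.5 67.3] 176.4
[ 555.8 -350.6  118.6] [-4.080e-01  3.115e+00  1.000e-03] 8.4833
```

Call:
move_arm:
  deltas:
    - {"dp": [0.0005, -0.001, -0.03], "spin": 0, "claw": 0.05}
    - {"dp": [0.0005, -0.001, -0.06], "spin": 0, "claw": 0.05}
    - {"dp": [0.0005, -0.001, -0.08], "spin": 0, "claw": 0.05}
    - {"dp": [0.0005, -0.001, -0.09], "spin": 0, "claw": 0.05}
    - {"dp": [0.0005, -0.001, -0.094], "spin": 0, "claw": 0.05}
    - {"dp": [0.0005, -0.001, -0.0955], "spin": 0, "claw": 0.05}
    - {"dp": [0.0005, -0.001, -0.096], "spin": 0, "claw": 0.05}
    - {"dp": [0.0005, -0.001, -0.096], "spin": 0, "claw": 0.05}
    - {"dp": [0.0005, -0.001, -0.096], "spin": 0, "claw": 0.01}
    - {"dp": [0.0005, -0.001, -0.096], "spin": 0, "claw": 0.01}
    - {"dp": [0.0005, -0.001, -0.096], "spin": 0, "claw": 0.01}
    - {"dp": [0.0005, -0.001, -0.096], "spin": 0, "claw": 0.01}
    - {"dp": [0.0005, -0.001, -0.096], "spin": 0, "claw": 0.01}

```text
t: 9.57
tcp_pos: [556.8, -353.4, 23.3]
eef_rot: [-0.406, 3.114, -0.001]
ft_force: [-1.0, 1.8, 5.5]
gripper_width: 0.268
grasp_force: 40.5
```

Call:
move_arm:
  deltas:
    - {"dp": [0, 0, 0.03], "spin": 0, "claw": 0.01}
    - {"dp": [0, 0, 0.07], "spin": 0, "claw": 0.01}
    - {"dp": [0, 0, 0.1], "spin": 0, "claw": 0.01}
    - {"dp": [-0.014, 0.037, 0.1], "spin": -0.309, "claw": 0.01}
    - {"dp": [-0.028, 0.075, 0.1], "spin": -0.309, "claw": 0.01}
    - {"dp": [-0.042, 0.112, 0.1], "spin": -0.309, "claw": 0.01}
    - {"dp": [-0.056, 0.15, 0.1], "spin": -0.309, "claw": 0.01}
    - {"dp": [-0.07, 0.187, 0.1], "spin": -0.309, "claw": 0.01}
    - {"dp": [-0.084, 0.223, 0.1], "spin": -0.309, "claw": 0.01}
    - {"dp": [-0.096, 0.255, 0.1], "spin": -0.309, "claw": 0.01}
    - {"dp": [-0.1015, 0.268, 0.1], "spin": -0.309, "claw": 0.01}
    - {"dp": [-0.102, 0.271, 0.1], "spin": -0.309, "claw": 0.01}
    - {"dp": [-0.102, 0.271, 0.1], "spin": -0.309, "claw": 0.01}
    - {"dp": [-0.102, 0.271, 0.1], "spin": -0.309, "claw": 0.01}
    - {"dp": [-0.102, 0.271, 0.1], "spin": -0.309, "claw": 0.01}
    - {"dp": [-0.102, 0.271, 0.1], "spin": -0.309, "claw": 0.01}

```text
t: 10.9
tcp_pos: [454.5, -83.4, 122.1]
eef_rot: [-0.081, -3.14, 0.001]
ft_force: [0.3, 0.4, -1.3]
gripper_width: 0.267
grasp_force: 39.8
```

```bash
python3 -c "
from h import *
c=look('w5',107)"
```

```text
[ 74.8 191.6] [ 419.5 -167.9] [21.5 21.5] 76.2
[256.  242.7] [454.7 -84.2] [24.9 89.6] 177.1
[169.4 189. ] [ 423.1 -123.5] [16.5 65.9] 175.4
[454.4 -83.2 122.1] [-8.10e-02 -3.14e+00  1.00e-03] 10.95
```

Call:
move_arm:
  deltas:
    - {"dp": [0, 0.002, -0.03], "spin": 0, "claw": 0.01}
    - {"dp": [0, 0.002, -0.06], "spin": 0, "claw": 0.01}
    - {"dp": [0, 0.002, -0.08], "spin": 0, "claw": 0.01}
    - {"dp": [0, 0.002, -0.088], "spin": 0, "claw": 0.01}
    - {"dp": [0, 0.002, -0.091], "spin": 0, "claw": 0.01}
    - {"dp": [0, 0.002, -0.092], "spin": 0, "claw": 0.01}
    - {"dp": [0, 0.002, -0.0925], "spin": 0, "claw": 0.01}
    - {"dp": [0, 0.002, -0.0925], "spin": 0, "claw": 0.01}
    - {"dp": [0, 0.002, -0.0925], "spin": 0, "claw": 0.01}
    - {"dp": [0, 0.002, -0.0925], "spin": 0, "claw": 0.01}

```text
t: 11.78
tcp_pos: [454.8, -80.1, 30.4]
eef_rot: [0.078, 3.139, 0.001]
ft_force: [-0.6, 0.3, -1.0]
gripper_width: 0.268
grasp_force: 39.8
```

Call:
move_arm:
  deltas:
    - {"dp": [0, -0.001, -0.0007], "spin": 0, "claw": 0.01}
    - {"dp": [0, -0.001, -0.0013], "spin": 0, "claw": 0.01}
    - {"dp": [0, -0.001, -0.0013], "spin": 0, "claw": 0.01}
    - {"dp": [0, -0.001, -0.0013], "spin": 0, "claw": 0.01}

```text
t: 12.12
tcp_pos: [454.6, -81.2, 29.1]
eef_rot: [0.078, 3.14, 0.001]
ft_force: [-4.1, 0.5, 10.2]
gripper_width: 0.267
grasp_force: 41.1
```

Call:
move_arm:
  deltas:
    - {"dp": [0, 0, 0], "spin": 0, "claw": 0.03}
    - {"dp": [0, 0, 0], "spin": 0, "claw": 0.045}
    - {"dp": [0, 0, 0], "spin": 0, "claw": 0.045}
    - {"dp": [0, 0, 0.01], "spin": 0, "claw": 0.045}
    - {"dp": [0, 0, 0.03], "spin": 0, "claw": 0.045}
    - {"dp": [0, 0, 0.06], "spin": 0, "claw": 0.045}
    - {"dp": [0, 0, 0.09], "spin": 0, "claw": 0.045}
    - {"dp": [0.027, 0.026, 0.09], "spin": 0.089, "claw": 0.05}
    - {"dp": [0.054, 0.052, 0.09], "spin": 0.089, "claw": 0.05}
    - {"dp": [0.081, 0.078, 0.09], "spin": 0.089, "claw": 0.05}
    - {"dp": [0.108, 0.104, 0.09], "spin": 0.089, "claw": 0.05}
    - {"dp": [0.135, 0.13, 0.09], "spin": 0.089, "claw": 0.05}
    - {"dp": [0.162, 0.156, 0.09], "spin": 0.089, "claw": 0.05}
    - {"dp": [0.189, 0.182, 0.09], "spin": 0.089, "claw": 0.05}
    - {"dp": [0.203, 0.195, 0.09], "spin": 0.089, "claw": 0.05}
    - {"dp": [0.206, 0.1975, 0.09], "spin": 0.089, "claw": 0.05}
    - {"dp": [0.206, 0.1975, 0.09], "spin": 0.089, "claw": 0.05}
    - {"dp": [0.206, 0.1975, 0.09], "spin": 0.089, "claw": 0.05}
    - {"dp": [0.206, 0.1975, 0.09], "spin": 0.089, "claw": 0.05}

```text
t: 13.7
tcp_pos: [659.7, 114.8, 118.8]
eef_rot: [0.059, -3.141, 0.001]
ft_force: [0.1, -0.5, 0.1]
gripper_width: 0.584
grasp_force: 0.0
```

```bash
python3 -c "
from h import *
c=look('w6');print('top');look('t2',8,'top')"
```

```text
[260.1 191.3] [659.7 117.3] [23.3 64.1] 4.1
[659.8 114.9 118.9] [ 0.059 -3.141  0.   ] 13.75
top
[309.1 201.5] [ 447.2 -230.1] [33.7 36.5] 1.0
[178.2 191.3] [465.6 135.8] [30.8 30.8] 91.5
[256.1 197.6] [453.6 -81.6] [22.5 85.1] 177.1
[281.3 199.6] [ 451.1 -152.4] [ 23.4 105.2] 176.9
[274.4 124.5] [ 663.3 -128.2] [23.8 42. ] 7.5
[187.6 124.2] [659.1 116.4] [22.6 60.5] 2.2
[474.8 128.1] [ 676.5 -691.5] [ 51.3 184.2] 179.2
[433.9 122.2] [ 688.  -584.4] [ 71.8 201.7] 179.8
[659.8 115.1 118.9] [-0.059  3.141 -0.   ] 13.8
```

Call:
move_arm:
  deltas:
    - {"dp": [0, 0.0015, -0.03], "spin": 0.03, "claw": 0.05}
    - {"dp": [0, 0.0015, -0.06], "spin": 0.03, "claw": 0.05}
    - {"dp": [0, 0.0015, -0.08], "spin": 0.03, "claw": 0.05}
    - {"dp": [0, 0.0015, -0.09], "spin": 0.03, "claw": 0.05}
    - {"dp": [0, 0.0015, -0.094], "spin": 0.03, "claw": 0.05}
    - {"dp": [0, 0.0015, -0.096], "spin": 0.03, "claw": 0.05}
    - {"dp": [0, 0.0015, -0.0965], "spin": 0.03, "claw": 0.05}
    - {"dp": [0, 0.0015, -0.0965], "spin": 0.03, "claw": 0.05}
    - {"dp": [0, 0.0015, -0.0965], "spin": 0.03, "claw": 0.01}
    - {"dp": [0, 0.0015, -0.0965], "spin": 0.03, "claw": 0.01}
    - {"dp": [0, 0.0015, -0.0965], "spin": 0.03, "claw": 0.01}
    - {"dp": [0, 0.0015, -0.0965], "spin": 0.03, "claw": 0.01}
    - {"dp": [0, 0.0015, -0.0965], "spin": 0.03, "claw": 0.01}

```text
t: 14.88
tcp_pos: [661.0, 118.0, 23.0]
eef_rot: [-0.109, 3.138, 0.001]
ft_force: [-1.6, -0.1, 6.1]
gripper_width: 0.267
grasp_force: 40.6
```

Call:
move_arm:
  deltas:
    - {"dp": [0, 0, 0.03], "spin": 0, "claw": 0.01}
    - {"dp": [0, 0, 0.07], "spin": 0, "claw": 0.01}
    - {"dp": [0, 0, 0.1], "spin": 0, "claw": 0.01}
    - {"dp": [-0.03, -0.019, 0.1], "spin": -0.12, "claw": 0.01}
    - {"dp": [-0.06, -0.038, 0.1], "spin": -0.12, "claw": 0.01}
    - {"dp": [-0.09, -0.058, 0.1], "spin": -0.12, "claw": 0.01}
    - {"dp": [-0.12, -0.077, 0.1], "spin": -0.12, "claw": 0.01}
    - {"dp": [-0.15, -0.096, 0.1], "spin": -0.12, "claw": 0.01}
    - {"dp": [-0.18, -0.115, 0.1], "spin": -0.12, "claw": 0.01}
    - {"dp": [-0.197, -0.127, 0.1], "spin": -0.12, "claw": 0.01}
    - {"dp": [-0.2025, -0.13, 0.1], "spin": -0.12, "claw": 0.01}
    - {"dp": [-0.2025, -0.13, 0.1], "spin": -0.12, "claw": 0.01}
    - {"dp": [-0.2025, -0.13, 0.1], "spin": -0.12, "claw": 0.01}
    - {"dp": [-0.2025, -0.13, 0.1], "spin": -0.12, "claw": 0.01}
    - {"dp": [-0.2025, -0.13, 0.1], "spin": -0.12, "claw": 0.01}

```text
t: 16.13
tcp_pos: [458.6, -11.4, 121.9]
eef_rot: [0.078, 3.14, -0.0]
ft_force: [0.0, 0.0, -0.8]
gripper_width: 0.265
grasp_force: 39.8
```

```bash
python3 -c "
from h import *
c=look('w7',107)"
```

```text
[256.1 245. ] [458.  -11.9] [25.1 68. ] 176.9
[  3.7 194.4] [ 423.7 -129.6] [ 4.2 17.3] 163.6
[440.4 190.9] [431.9  76.1] [18.7 20. ] 87.2
[167.1 189.5] [426.5 -52.3] [16.5 52.8] 176.2
[ 77.6 187.9] [425.  -94.4] [18.8 66.2] 177.2
[458.5 -11.5 121.8] [ 7.800e-02  3.141e+00 -1.000e-03] 16.1833
```

Call:
move_arm:
  deltas:
    - {"dp": [0.0005, 0, -0.03], "spin": 0, "claw": 0.01}
    - {"dp": [0.0005, 0, -0.06], "spin": 0, "claw": 0.01}
    - {"dp": [0.0005, 0, -0.08], "spin": 0, "claw": 0.01}
    - {"dp": [0.0005, 0, -0.088], "spin": 0, "claw": 0.01}
    - {"dp": [0.0005, 0, -0.0905], "spin": 0, "claw": 0.01}
    - {"dp": [0.0005, 0, -0.0915], "spin": 0, "claw": 0.01}
    - {"dp": [0.0005, 0, -0.092], "spin": 0, "claw": 0.01}
    - {"dp": [0.0005, 0, -0.092], "spin": 0, "claw": 0.01}
    - {"dp": [0.0005, 0, -0.092], "spin": 0, "claw": 0.01}
    - {"dp": [0.0005, 0, -0.092], "spin": 0, "claw": 0.01}

```text
t: 17.02
tcp_pos: [458.8, -12.0, 30.6]
eef_rot: [0.08, 3.139, 0.001]
ft_force: [0.2, -0.1, -0.4]
gripper_width: 0.268
grasp_force: 39.8
```

Call:
move_arm:
  deltas:
    - {"dp": [0, 0, -0.0008], "spin": 0, "claw": 0.01}
    - {"dp": [0, 0, -0.0015], "spin": 0, "claw": 0.01}
    - {"dp": [0, 0, -0.0015], "spin": 0, "claw": 0.01}
    - {"dp": [0, 0, -0.0015], "spin": 0, "claw": 0.01}

```text
t: 17.35
tcp_pos: [458.5, -12.1, 28.9]
eef_rot: [0.08, 3.14, 0.001]
ft_force: [-2.5, -0.9, 7.0]
gripper_width: 0.268
grasp_force: 40.7
```

Call:
move_arm:
  deltas:
    - {"dp": [0, 0, 0], "spin": 0, "claw": 0.03}
    - {"dp": [0, 0, 0], "spin": 0, "claw": 0.045}
    - {"dp": [0, 0, 0], "spin": 0, "claw": 0.045}
    - {"dp": [0, 0, 0.01], "spin": 0, "claw": 0.045}
    - {"dp": [0, 0, 0.03], "spin": 0, "claw": 0.045}
    - {"dp": [0, 0, 0.06], "spin": 0, "claw": 0.045}
    - {"dp": [0, 0, 0.09], "spin": 0, "claw": 0.045}
    - {"dp": [0.03, -0.017, 0.09], "spin": 0.1815, "claw": 0.05}
    - {"dp": [0.06, -0.034, 0.09], "spin": 0.1815, "claw": 0.05}
    - {"dp": [0.09, -0.051, 0.09], "spin": 0.1815, "claw": 0.05}
    - {"dp": [0.12, -0.068, 0.09], "spin": 0.1815, "claw": 0.05}
    - {"dp": [0.15, -0.085, 0.09], "spin": 0.1815, "claw": 0.05}
    - {"dp": [0.18, -0.102, 0.09], "spin": 0.1815, "claw": 0.05}
    - {"dp": [0.2, -0.113, 0.09], "spin": 0.1815, "claw": 0.05}
    - {"dp": [0.205, -0.116, 0.09], "spin": 0.1815, "claw": 0.05}
    - {"dp": [0.205, -0.116, 0.09], "spin": 0.1815, "claw": 0.05}
    - {"dp": [0.205, -0.116, 0.09], "spin": 0.1815, "claw": 0.05}
    - {"dp": [0.205, -0.116, 0.09], "spin": 0.1815, "claw": 0.05}

```text
t: 18.85
tcp_pos: [662.5, -127.3, 118.7]
eef_rot: [0.206, -3.134, -0.001]
ft_force: [0.0, -0.1, 0.2]
gripper_width: 0.586
grasp_force: 0.0
```

```bash
python3 -c "
from h import *
c=look('w8');print('top');look('t3',8,'top')"
```

```text
[255.8 192.4] [ 662.8 -128.2] [23.2 42.2] 8.3
[ 662.5 -127.1  118.8] [ 2.060e-01 -3.135e+00 -1.000e-03] 18.9
top
[309.1 201.5] [ 447.2 -230.1] [33.7 36.5] 0.9
[178.  191.4] [465.5 137.1] [30.8 33.4] 91.5
[281.4 201.3] [ 451.1 -152.2] [ 23.  105.2] 176.8
[474.9 128.1] [ 676.5 -691.5] [ 51.3 184.2] 179.2
[433.8 122.3] [ 688.  -584.4] [ 71.8 201.7] 179.8
[ 662.7 -127.1  118.9] [-2.060e-01  3.135e+00  1.000e-03] 18.95
```

Call:
move_arm:
  deltas:
    - {"dp": [0, -0.0007, -0.03], "spin": 0.01, "claw": 0.05}
    - {"dp": [0, -0.0007, -0.06], "spin": 0.01, "claw": 0.05}
    - {"dp": [0, -0.0007, -0.08], "spin": 0.01, "claw": 0.05}
    - {"dp": [0, -0.0007, -0.09], "spin": 0.01, "claw": 0.05}
    - {"dp": [0, -0.0007, -0.094], "spin": 0.01, "claw": 0.05}
    - {"dp": [0, -0.0007, -0.096], "spin": 0.01, "claw": 0.05}
    - {"dp": [0, -0.0007, -0.0965], "spin": 0.01, "claw": 0.05}
    - {"dp": [0, -0.0007, -0.0965], "spin": 0.01, "claw": 0.05}
    - {"dp": [0, -0.0007, -0.0965], "spin": 0.01, "claw": 0.01}
    - {"dp": [0, -0.0007, -0.0965], "spin": 0.01, "claw": 0.01}
    - {"dp": [0, -0.0007, -0.0965], "spin": 0.01, "claw": 0.01}
    - {"dp": [0, -0.0007, -0.0965], "spin": 0.01, "claw": 0.01}
    - {"dp": [0, -0.0007, -0.0965], "spin": 0.01, "claw": 0.01}

```text
t: 20.03
tcp_pos: [663.9, -128.9, 23.0]
eef_rot: [-0.221, 3.132, -0.0]
ft_force: [-1.0, 1.2, 6.7]
gripper_width: 0.269
grasp_force: 40.4
```

Call:
move_arm:
  deltas:
    - {"dp": [0, 0, 0.03], "spin": 0, "claw": 0.01}
    - {"dp": [0, 0, 0.07], "spin": 0, "claw": 0.01}
    - {"dp": [0, 0, 0.1], "spin": 0, "claw": 0.01}
    - {"dp": [-0.027, 0.025, 0.1], "spin": -0.1915, "claw": 0.01}
    - {"dp": [-0.054, 0.05, 0.1], "spin": -0.1915, "claw": 0.01}
    - {"dp": [-0.081, 0.075, 0.1], "spin": -0.1915, "claw": 0.01}
    - {"dp": [-0.108, 0.1, 0.1], "spin": -0.1915, "claw": 0.01}
    - {"dp": [-0.135, 0.125, 0.1], "spin": -0.1915, "claw": 0.01}
    - {"dp": [-0.162, 0.15, 0.1], "spin": -0.1915, "claw": 0.01}
    - {"dp": [-0.187, 0.173, 0.1], "spin": -0.1915, "claw": 0.01}
    - {"dp": [-0.199, 0.184, 0.1], "spin": -0.1915, "claw": 0.01}
    - {"dp": [-0.201, 0.1865, 0.1], "spin": -0.1915, "claw": 0.01}
    - {"dp": [-0.201, 0.1865, 0.1], "spin": -0.1915, "claw": 0.01}
    - {"dp": [-0.201, 0.1865, 0.1], "spin": -0.1915, "claw": 0.01}
    - {"dp": [-0.201, 0.1865, 0.1], "spin": -0.1915, "claw": 0.01}
    - {"dp": [-0.201, 0.1865, 0.1], "spin": -0.1915, "claw": 0.01}

```text
t: 21.37
tcp_pos: [463.0, 56.7, 121.9]
eef_rot: [0.083, 3.14, -0.001]
ft_force: [0.1, 0.3, -0.5]
gripper_width: 0.266
grasp_force: 39.6
```

```bash
python3 -c "
from h import *
c=look('w9',107)"
```

```text
[256.  247.3] [461.9  55.9] [24.9 46.4] 177.1
[356.  189.5] [433.7 104.5] [19.2 19.3] 87.4
[168.5 190.1] [429.8  16.2] [16.  39.4] 175.8
[ 80.6 188.8] [428.3 -25. ] [18.4 53.3] 176.6
[  8.9 213. ] [430.  -57.7] [12.6 62.3] 163.5
[462.8  56.8 121.8] [ 8.200e-02  3.141e+00 -1.000e-03] 21.4167
```

Call:
move_arm:
  deltas:
    - {"dp": [0, 0.001, -0.03], "spin": 0, "claw": 0.01}
    - {"dp": [0, 0.001, -0.06], "spin": 0, "claw": 0.01}
    - {"dp": [0, 0.001, -0.08], "spin": 0, "claw": 0.01}
    - {"dp": [0, 0.001, -0.088], "spin": 0, "claw": 0.01}
    - {"dp": [0, 0.001, -0.0905], "spin": 0, "claw": 0.01}
    - {"dp": [0, 0.001, -0.0915], "spin": 0, "claw": 0.01}
    - {"dp": [0, 0.001, -0.092], "spin": 0, "claw": 0.01}
    - {"dp": [0, 0.001, -0.092], "spin": 0, "claw": 0.01}
    - {"dp": [0, 0.001, -0.092], "spin": 0, "claw": 0.01}
    - {"dp": [0, 0.001, -0.092], "spin": 0, "claw": 0.01}

```text
t: 22.25
tcp_pos: [462.8, 58.9, 30.6]
eef_rot: [0.08, 3.139, 0.001]
ft_force: [-0.4, -0.0, -0.0]
gripper_width: 0.264
grasp_force: 39.6
```

Call:
move_arm:
  deltas:
    - {"dp": [0, -0.0007, -0.0008], "spin": 0, "claw": 0.01}
    - {"dp": [0, -0.0007, -0.0015], "spin": 0, "claw": 0.01}
    - {"dp": [0, -0.0007, -0.0015], "spin": 0, "claw": 0.01}
    - {"dp": [0, -0.0007, -0.0015], "spin": 0, "claw": 0.01}

```text
t: 22.58
tcp_pos: [462.5, 58.0, 28.9]
eef_rot: [0.08, 3.14, 0.001]
ft_force: [-3.3, 0.6, 6.8]
gripper_width: 0.271
grasp_force: 40.5
```

Call:
move_arm:
  deltas:
    - {"dp": [0, 0, 0], "spin": 0, "claw": 0.03}
    - {"dp": [0, 0, 0], "spin": 0, "claw": 0.045}
    - {"dp": [0, 0, 0], "spin": 0, "claw": 0.045}
    - {"dp": [0, 0, 0.01], "spin": 0, "claw": 0.045}
    - {"dp": [0, 0, 0.03], "spin": 0, "claw": 0.045}
    - {"dp": [0, 0, 0.06], "spin": 0, "claw": 0.045}
    - {"dp": [0, 0, 0.1], "spin": 0, "claw": 0.045}
    - {"dp": [0, 0.03, 0.14], "spin": 0, "claw": 0.05}
    - {"dp": [0, 0.06, 0.16], "spin": 0, "claw": 0.05}
    - {"dp": [0, 0.1, 0.16], "spin": 0, "claw": 0.05}
    - {"dp": [0, 0.14, 0.16], "spin": 0, "claw": 0.05}
    - {"dp": [0, 0.18, 0.16], "spin": 0, "claw": 0.05}
    - {"dp": [0, 0.22, 0.16], "spin": 0, "claw": 0.05}
    - {"dp": [0, 0.25, 0.16], "spin": 0, "claw": 0.05}
    - {"dp": [0, 0.26, 0.16], "spin": 0, "claw": 0.05}
    - {"dp": [0, 0.26, 0.16], "spin": 0, "claw": 0.05}
    - {"dp": [0, 0.26, 0.16], "spin": 0, "claw": 0.05}

```text
t: 24.0
tcp_pos: [462.3, 317.4, 188.6]
eef_rot: [0.08, 3.14, -0.001]
ft_force: [1.5, -0.1, 0.2]
gripper_width: 0.586
grasp_force: 0.0
```

```bash
python3 -c "
from h import *
c=look('t4',14,'top'); q=np.array([[451.4,-152.1],[454.9,-82.2],[458.5,-12.2],[462,57.7]]);print(q.tolist())
cv2.imwrite('pics/end.png',cv2.resize(c['pixels'][65:265,80:400],None,fx=2.5,fy=2.5,interpolation=cv2.INTER_CUBIC))"
```

```text
[309.1 201.5] [ 447.  -229.2] [33.5 36.3] 1.0
[206.1 193.6] [461.7  58. ] [22.2 36.3] 1.9
[231.3 195.4] [458.1 -12.4] [22.9 60.4] 176.6
[178.  191.4] [465.5 136.1] [31.7 32.3] 175.2
[256.1 197.6] [453.3 -81.5] [22.4 84.6] 177.1
[281.3 199.6] [ 450.8 -151.9] [ 23.3 104.6] 176.9
[474.8 128. ] [ 674.9 -688. ] [ 51.  183.1] 179.2
[433.9 122.2] [ 686.4 -581.5] [ 71.4 200.6] 179.8
[462.7 316.4 188.7] [ 8.20e-02  3.14e+00 -1.00e-03] 24.05
[[451.4, -152.1], [454.9, -82.2], [458.5, -12.2], [462.0, 57.7]]
```

View pics/end.png

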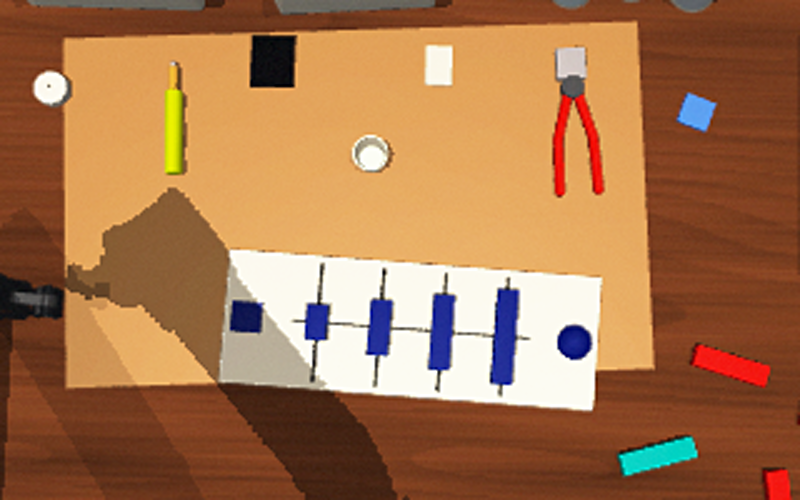

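The final view shows all four bars on their lines, longest next to the nugget and shortest next to the chip. They are centred within about 2 mm, and the crucible is still at (371,153).

```bash
python3 -c "
from workcell import arm
print(arm.finish_job())"
```

```text
the job is handed in; nothing more can be done
None
```

The job is handed in: the four blue bars lie along their lines in order of length, longest by the nugget and shortest by the chip, each within about 2 mm of its target in the last top view, with the crucible not moved.

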